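# Hang the sanitised ear defenders on the rail with the lifting fork

### The arm

A 6-joint arm with a two-finger parallel gripper is mounted at the origin on the work surface. World frame = base frame: x ahead of the robot, y to its left, z up, the work surface at z = 0. Lengths are in m, angles in rad, forces in N, time in s.
With the tool pointing down it reaches from about 0.375 to 0.9 m from the base axis. Payload 3.1 kg.
Tool frame: the origin (TCP) lies between the finger pads; the fingertips stand 25 mm ahead of it and the grasp point (between the pads) lies 6 mm ahead of it; x points along the fingers, y is the direction in which the jaws open and shut, and the axes are right-handed (so a half turn about x gives the same grasp; the last joint's range is limited). The gripper opens to 85 mm and grips with 20 to 120 N. Pads are 22 mm wide; open, the fingers measure 114 mm over their backs; the gripper's body (76 mm by 85 mm) begins 54 mm behind the grasp point. The pads swing forward as they close: fully open they stand 13 mm farther back than shut.
Start: joints at [-1.411, 0.527, 1.433, -0, 1.181, -0.178], TCP at [0.207, -0.59, 0.256] pointing down, gripper open.
Joint ranges: [-3.08, 3.08], [-0.75, 2.2], [0.22, 2.44], [-1.43, 4.57], [0, 2.65], [-2.85, 2.85]. Speed limits (rad/s): [2.79, 2.79, 3.14, 3.14, 3.14, 3.14].

### API

Orientations are given as a unit quaternion [x, y, z, w].
In Python, from station import manip, viewer, workorder gives the robot as it stands.
- The arm moves only by the shell command python3 -m crank 'ROWS' [FORCE]. ROWS is JSON, one flat list of numbers, 5 for each row, row after row: the opening, from 0 (shut) to 1 (fully open), then the shift along the world's x, y, z in mm, then the turn about the world's z in rad. A call has 1 to 10 rows; each row is the pose to reach, as a shift and turn from the pose commanded when the call began; what a row does not reach only later rows make up. A row lasts 1/8 s, in which the tool goes at most 62.5 mm and 10.7 degrees, less where a joint would pass 70% of its speed; a pose out of reach is approached as far as the arm can. A call with a gripper value outside its range is refused whole. The fingers move at their own pace and stop on an object; FORCE is the grip in N (left out, the last holds). Time passes only in rows, so rows that repeat a pose let the fingers close. It gives the time, the measured TCP pose, the force and the opening at its end, in the units of the state.
- manip.sense(): the state, without advancing time (a new reading comes with each control period).
- viewer.snapshot(name): name is "scene" or "top" or "wrist"; returns a dict with "img" (480x640x3 uint8, red, green, blue), "range_z" (480x640 float32, m along the optical axis (not along the pixel's ray), 0 where there is no reading), "fx", "fy", "cx", "cy" (pixels), "k1" (the pictures are not rectified: a ray, as slopes to the right and down, at radius r is drawn at 1 + k1 r^2 times it, then the intrinsics apply), "origin" and "attitude" of the camera in the world. Camera axes: x right, y down, z forward; pixel columns grow to the right and rows downward; lengths in m; the calibration is good to about 2 mm. A picture is of the moment at which its call begins.
- workorder.sign_off(): hands the job in, once; it reports no verdict.
The state is a dict: "t": time; "q": joint angles; "qd": joint speeds; "tau": joint torques, N m; "tcp_pos": TCP position; "tool_rot": TCP orientation; "force": force on the tool from outside, world axes, zero at the start; "ft_torque": the same for the moment, N m; "finger_gap": opening from 0.0 (shut) to 1.0 (fully open).
Only numpy, scipy, OpenCV 4.12 (cv2) and the standard library are available. Lean on these libraries where they do the work, as an engineer would, in place of code of your own. Each camera call takes 0.05 s, during which the arm holds its last target.

### The job

The yellow ear defenders on the white tray have just been sprayed with sanitiser, so the robot itself must not touch them: pick up the red-handled two-tined fork, lift them by the headband with it, and hang them by the headband over the black rail, on the free part in front of the blue pair, which must stay hanging. Then stand the fork upright again in the middle of its green mat, and leave the bottle, jar, meter and brush where they are.

Things in the scene. Friction and masses are not known exactly. Their poses are not given: they have to be found in the camera images.
- yellow: Ear defenders, yellow cups, black headband, 160 (ear to ear) x 62 x 153 mm high, 0.22 kg, standing upright on their cups on the tray. Origin: under the middle, at the bottom of the cups. x: through the arch (the way a bar or tine passes under the band), y: ear to ear, z: up. Cups reach up to z = 84 mm, 86 mm apart inside.
- yellow_band (a point): Middle of the underside of the yellow pair's headband, z = 147 mm of yellow; same axes. Rigid band 28 mm wide (x), 6 mm thick; level for 43 mm either side of this point, then sloping down to upright arms whose inner faces are at y = +-59 mm.
- blue: Blue ear defenders of exactly the same shape and weight, hanging loose on the rail near its post; same origin and axes (its x along the rail, either way round).
- blue_band (a point): Middle of the underside of the blue pair's headband; rests on the rail's top.
- fork: Lifting fork, steel, red handle, 0.24 kg, loose, standing on two tines on the green mat. Origin: level with the tines' bottom, below the handle's axis. x: the way the tines point; z up. Two legs 14 (x) x 12 (y) mm rise from the tines to a crosspiece 68 mm long (y), z = 50 to 62 mm. Between legs and tines a gap 44 mm wide, open below and in front, 50 mm high: the rail can lie in it.
- fork_handle (a point): Middle of the fork's red handle, 98 mm above its origin. The handle is an upright block 24 mm (x) x 30 mm (y), from z = 62 to 128 mm of fork.
- fork_tines (a point): Point midway between the tines level with their tops (z = 8 mm), 45 mm ahead of the fork's origin: where a headband best lies. Tines: 12 mm wide, centred at y = +-28 mm, from x = -20 to 95 mm, z = 0 to 8 mm, upturned tips from x = 88 to 95 mm rising to z = 18 mm.
- mat: Green mat, 200 (x) x 180 (y) x 4 mm, fixed. Origin: middle of its underside, on the table. The fork may start up to 45 mm off its middle, with any yaw of up to about 25 degrees.
- tray: White tray, 240 (x) x 230 (y) mm, fixed; floor 8 mm above the table, rim 18 mm high. Origin: middle of its underside.
- rail: Black rail stand, fixed. Level round bar 20 mm thick along its x, axis at z = 190 mm (top 200 mm), free end at x = -50 mm, held by an upright post (radius 14 mm, 220 mm high) at x = 170 mm on a base plate 110 x 140 x 10 mm centred at x = 155 mm. Origin: on the table below the bar, 50 mm in from the free end.
- rail_end (a point): Top of the rail's free end, (-50, 0, 200) mm in rail's frame.
- spray: Tall round spray bottle, 60 mm across, 185 mm high, standing behind the tray. Origin: middle of its underside. Leave it alone.
- jar: Amber jar with an orange cap, 84 mm across, 110 mm high, behind the mat. Origin: middle of its underside. Leave it alone.
- meter: Black hand-held moisture meter, 140 x 75 x 32 mm, lying at the left. Origin: middle of its underside. Leave it alone.
- brush: Brush about 170 mm long, lying across under the rail, less than 45 mm high. Origin: within it, on the table. Leave it alone.
Things that resemble listed ones, but are neither listed nor needed, are in the scene too. Leave any purple look-alike of the fork alone.

How it is judged:
On the way, in this order (a step that is already met when the one before it is completed fails the run):
1. the yellow pair hangs on the fork, clear of the tray (contact force between yellow and fork above 0.5 N and height (world z) of yellow_band above 0.18 m and contact force between yellow and tray below 0.05 N and contact force between yellow and rail below 0.05 N), for 0.2 s.
2. the yellow pair hangs on the rail by its headband, off the fork (contact force between yellow and rail above 0.3 N and x of yellow_band in the frame of rail between -0.045 and 0.16 m and y of yellow_band in the frame of rail between -0.035 and 0.035 m and z of yellow_band in the frame of rail between 0.185 and 0.212 m and angle between yellow's own z axis and vertical below 0.35 rad and contact force between yellow and fork below 0.05 N), for 0.3 s.
At the end, for the whole second after the job is handed in: Yellow pair at rest, hung by its headband over the rail (band middle within 35 mm of the bar line, 5 mm in from the end, upright within 20 deg), off the fork; blue pair still on the rail; fork standing (7 deg) at rest on the mat, middle of its tines within 60 mm of the mat's middle (all of step 2 and linear speed of yellow below 0.03 m/s and contact force between blue and rail above 0.3 N and z of blue_band in the frame of rail between 0.185 and 0.212 m and contact force between fork and mat above 0.3 N and horizontal distance between fork_tines and mat below 0.06 m and angle between fork's own z axis and vertical below 0.12 rad and linear speed of fork below 0.02 m/s); the robot touches nothing.
It fails at once if the robot touches the yellow pair (contact force between any of the fingers, the arm and yellow above 0.5 N).
It fails at once if the blue pair comes off the rail (height (world z) of blue_band below 0.17 m).
It fails at once if the yellow pair is dropped (angle between yellow's own z axis and vertical above 0.9 rad).
It fails at once if the bottle, jar, meter or brush is moved more than 30 mm or tipped over (distance of any of spray, jar, meter, brush from where it was at the start of the episode above 0.03 m or angle between any of spray, jar's own z axis and vertical above 0.4 rad).
It also fails if it takes over 72 s, if anything falls off the work surface, if the arm or the gripper's body presses on something with over 40 N, if the wrist force passes 120 N, or if a joint passes its speed limit or range.

## Working session

There is one attempt and no reset: what is moved stays moved. The work goes in short steps, Python scripts to look and compute and a shell command to move; the robot and the scene stay as the last step left them, time stands still between calls to the robot, and variables do not carry over. Pictures are saved under pics/ and viewed, and the job is handed in when it is done.

```bash
ls; mkdir -p pics
cat > h.py <<'E'
import numpy as np, cv2
from station import manip, viewer, workorder
from scipy.spatial.transform import Rotation as R
def snap(n,f):
    s=viewer.snapshot(n); cv2.imwrite('pics/'+f+'.png',s['img'][:,:,::-1]); 
    np.save('pics/'+f+'.npy',s,allow_pickle=True); return s
def load(f): return np.load('pics/'+f+'.npy',allow_pickle=True).item()
def att(s):
    a=np.array(s['attitude'],float)
    return a if a.shape==(3,3) else R.from_quat(a).as_matrix()
def ray(s,u,v):
    x=(u-s['cx'])/s['fx'];y=(v-s['cy'])/s['fy'];a,b=x,y
    for _ in range(20):
        k=1+s['k1']*(a*a+b*b);a,b=x/k,y/k
    return np.array([a,b,np.ones_like(a)])
def pt(s,u,v,d=None):
    if d is None:d=s['range_z'][int(v),int(u)]
    return np.array(s['origin'])+att(s)@(ray(s,float(u),float(v))*d)
def atz(s,u,v,z):
    r=att(s)@ray(s,float(u),float(v));o=np.array(s['origin']);return o+r*(z-o[2])/r[2]
def proj(s,P):
    p=att(s).T@(np.array(P)-s['origin']);a,b=p[0]/p[2],p[1]/p[2];k=1+s['k1']*(a*a+b*b)
    return s['fx']*a*k+s['cx'],s['fy']*b*k+s['cy']
def cloud(s):
    v,u=np.mgrid[0:480,0:640];r=ray(s,u.astype(float),v.astype(float))
    P=np.einsum('ij,jhw->hwi',att(s),r*s['range_z'])+np.array(s['origin']);P[s['range_z']==0]=np.nan;return P
def crop(f,x0,y0,x1,y1,k,o):
    i=cv2.imread('pics/'+f+'.png')[y0:y1,x0:x1];cv2.imwrite('pics/'+o+'.png',cv2.resize(i,None,fx=k,fy=k,interpolation=cv2.INTER_CUBIC))
E
python3 - <<'E'
from h import *
for n in ['scene','top','wrist']:
    s=snap(n,n+'0'); print(n,s['origin'],s['attitude'],s['fx'],s['k1'])
print(manip.sense())
E
```

```text
pics
scene [ 1.49776472 -0.00466601  0.82120611] [ 0.65792798  0.59617641 -0.30691916 -0.34279017] 495.6650709063379 -0.13254254207136565
top [0.42387803 0.1047821  1.23137778] [ 0.71604089 -0.69600606  0.04368999 -0.0308575 ] 492.9551646429493 -0.00435197531677092
wrist [ 0.27589049 -0.56644369  0.37161141] [ 0.80749143 -0.57197905 -0.08447494  0.11688262] 363.5390764442614 -0.048773861624085424
{'t': 0.15, 'q': array([-1.41150907e+00,  5.28249554e-01,  1.43360298e+00, -9.97715096e-06,
        1.18141264e+00, -1.78491262e-01]), 'qd': array([ 3.45880130e-04, -2.93901828e-03, -4.74726200e-03, -6.57355823e-04,
        1.41437779e-03,  4.52682827e-05]), 'tau': array([ 5.00788592e-04, -4.42743087e+01, -1.78276724e+01, -2.51421761e-04,
        5.60921631e-03, -2.81880716e-06]), 'tcp_pos': array([ 0.20706875, -0.58916348,  0.25556187]), 'tool_rot': array([ 0.69704807,  0.11944843, -0.69704324,  0.11826577]), 'force': array([ 0.25105866, -0.04790515, -0.02544592]), 'ft_torque': array([ 0.00120761,  0.00251703, -0.05510326]), 'finger_gap': 1.002286098856905}
```

View pics/scene0.png

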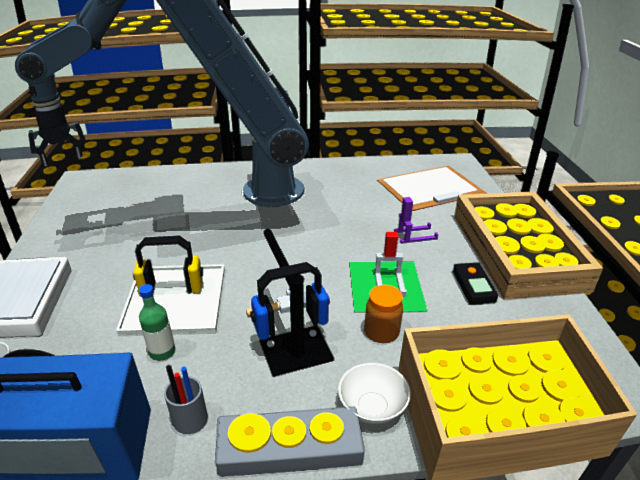

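View pics/top0.png

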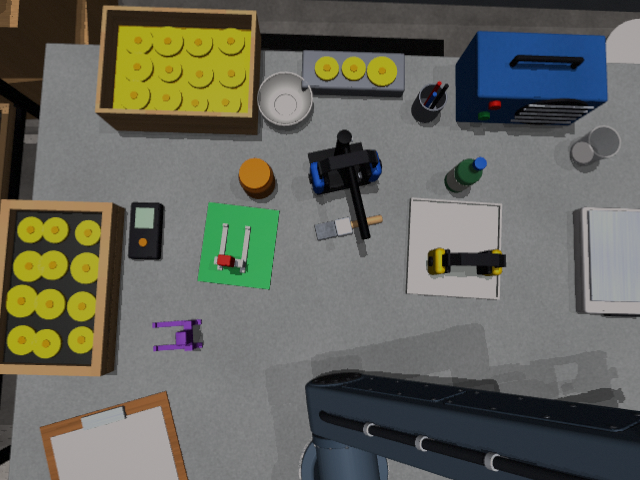

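View pics/wrist0.png

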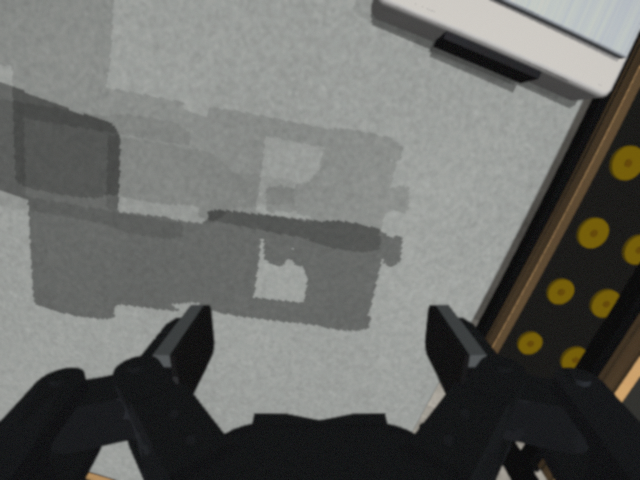

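Run:
```python
from h import *
crop('top0',190,190,290,300,6,'c1');crop('top0',395,190,515,305,5,'c2');crop('top0',300,120,400,245,5,'c3')
crop('scene0',110,220,250,350,5,'c4');crop('scene0',230,220,350,380,4,'c5');crop('scene0',340,190,450,350,4,'c6')
```

```text
(no output)
```

View pics/c1.png

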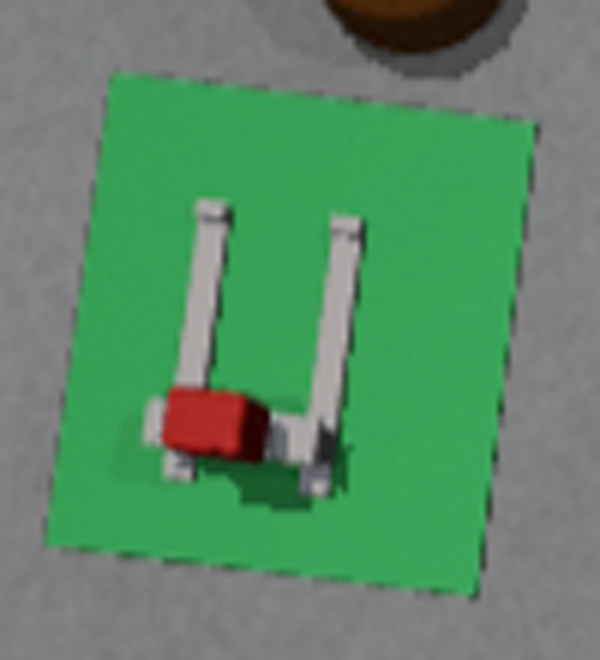

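View pics/c2.png

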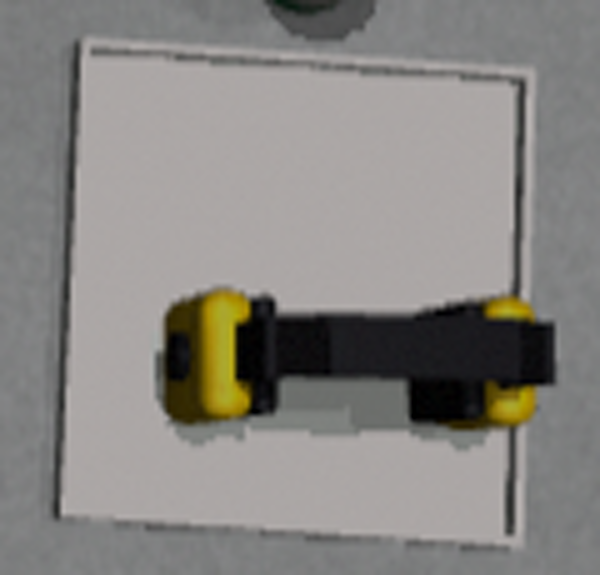

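View pics/c3.png

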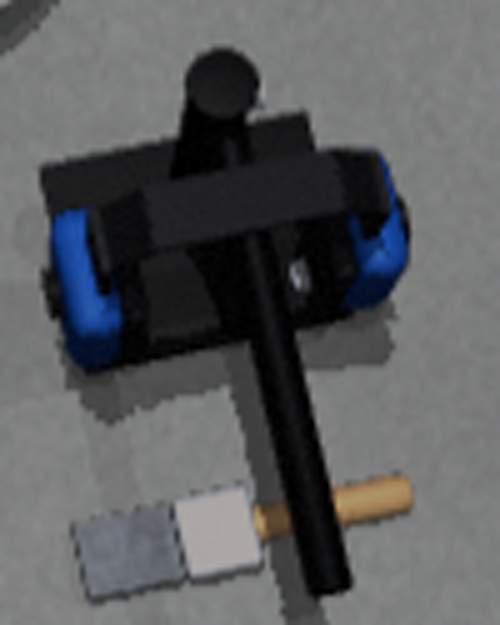

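View pics/c5.png

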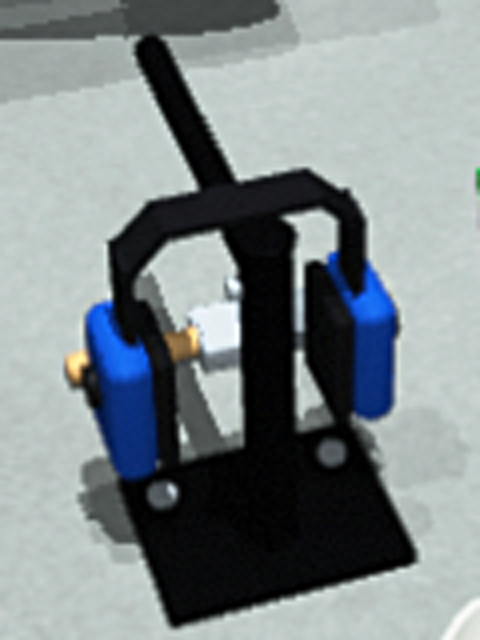

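Run:
```python
from h import *
np.set_printoptions(precision=4,suppress=True)
s=load('top0')
A=lambda c,x0,y0,k,z: atz(s,x0+c[0]/k-.4,y0+c[1]/k-.4,z)
def ang(d): return np.degrees(np.arctan2(d[1],d[0]))
c=[A(p,190,190,6,.004) for p in [(112,72),(538,122),(480,598),(45,545)]]
mat=sum(c)/4;print('mat',mat,np.linalg.norm(c[0]-c[1]),np.linalg.norm(c[0]-c[3]),ang(c[0]-c[3]))
l,r=A((213,205),190,190,6,.022),A((347,222),190,190,6,.022)
lb,rb=A((178,468),190,190,6,.008),A((316,485),190,190,6,.008)
print('tips',l,r,'sep',np.linalg.norm(l-r),'rear',lb,rb,ang(l-lb),ang(r-rb),ang(l-r)-90)
print('handle top',A((203,422),190,190,6,.132), 'cloud',pt(s,190+203/6,190+422/6))
c=[A(p,395,190,5,.018) for p in [(78,40),(537,70),(522,550),(58,517)]]
print('tray',sum(c)/4,np.linalg.norm(c[0]-c[1]),np.linalg.norm(c[0]-c[3]),ang(c[0]-c[3]))
c=[A(p,395,190,5,.161) for p in [(330,318),(520,320),(520,383),(330,378)]]
print('yband',sum(c)/4,np.linalg.norm(c[0]-c[1]),np.linalg.norm(c[0]-c[3]),ang(c[0]-c[1])-90,'cloud',pt(s,395+425/5,190+350/5))
p=A((222,85),300,120,5,.22);e=A((330,590),300,120,5,.19);print('post',p,'end',e,np.linalg.norm((p-e)[:2]),ang(p-e), pt(s,300+320/5,120+560/5))
c=[A(p,300,120,5,.206) for p in [(145,192),(333,155),(338,212),(150,250)]]
print('blue',sum(c)/4,np.linalg.norm(c[0]-c[1]),np.linalg.norm(c[0]-c[3]),ang(c[0]-c[1])-90, pt(s,300+240/5,120+200/5))
P=cloud(s)
# cloud-based
def sel(m):
    q=P[m];return q
for name,(x0,y0,x1,y1),(za,zb) in [('yband',(440,240,515,280),(.154,.17)),('blue',(305,140,390,180),(.2,.213)),('handle',(210,245,245,275),(.12,.14)),('rail',(340,165,375,245),(.185,.203))]:
    q=P[y0:y1,x0:x1].reshape(-1,3);q=q[(q[:,2]>za)&(q[:,2]<zb)]
    d=q[:,:2]-q[:,:2].mean(0);w,v=np.linalg.eigh(d.T@d)
    rct=cv2.minAreaRect((q[:,:2]*1000).astype(np.float32))
    print(name,len(q),q.mean(0),'axis',ang(v[:,1]),q.min(0),q.max(0),rct)
```

```text
mat [0.5357 0.2733 0.004 ] 0.17968536797990528 0.1989743239068572 -5.0839916878100695
tips [0.5856 0.3064 0.022 ] [0.5802 0.2511 0.022 ] sep 0.05551195357830451 rear [0.4778 0.318  0.008 ] [0.4724 0.261  0.008 ] -6.162600884016951 -5.242257856852525 -5.582571834197054
handle top [0.4896 0.288  0.132 ] cloud [0.4887 0.2869 0.1327]
tray [ 0.5426 -0.2637  0.018 ] 0.23212040880019566 0.23837577776291896 -1.977230756934685
yband [ 0.5047 -0.2757  0.161 ] 0.08395867891305175 0.026311963117890153 1.0492404140903062 cloud [ 0.5037 -0.2764  0.1614]
post [0.7523 0.0317 0.22  ] end [ 0.5424 -0.0212  0.19  ] 0.21649708554446648 14.134598882034327 [ 0.5532 -0.0165  0.1989]
blue [0.7058 0.0212 0.206 ] 0.08219223122946312 0.025312842937113136 13.246597600187926 [0.706  0.021  0.2053]
yband 554 [ 0.5069 -0.2741  0.1595] axis 89.45427937535722 [ 0.4929 -0.3232  0.1542] [ 0.5209 -0.2252  0.1659] ((506.90020751953125, -274.2525939941406), (97.87200164794922, 27.79729652404785), 89.63156127929688)
blue 616 [0.7083 0.0209 0.2047] axis 103.75234708321392 [ 0.6684 -0.0309  0.2   ] [0.7503 0.07   0.2109] ((708.3748168945312, 20.271991729736328), (95.91973114013672, 72.19547271728516), 72.54232025146484)
handle 148 [0.4909 0.2875 0.1298] axis 84.03500719386726 [0.4785 0.2727 0.1202] [0.5031 0.303  0.1367] ((491.009765625, 288.1737976074219), (29.969297409057617, 23.601261138916016), 84.04218292236328)
rail 691 [ 0.6187 -0.0012  0.1965] axis -165.65274402690355 [ 0.5404 -0.0282  0.1853] [0.6974 0.0354 0.2028] ((619.6259765625, -2.012042999267578), (161.62461853027344, 27.94453239440918), 17.708227157592773)
```

Run:
```python
from h import *
s=manip.sense();M=R.from_quat(s['tool_rot']).as_matrix();print(M.round(3),np.degrees(np.arctan2(M[1,1],M[0,1])))
```

```text
[[-0.     0.331 -0.943]
 [ 0.002 -0.943 -0.331]
 [-1.    -0.002 -0.   ]] -70.6464855648806
```

```bash
python3 -m crank '[1,24,55,20,0.1, 1,48,110,40,0.25, 1,72,165,40,0.4, 1,96,220,40,0.55, 1,120,275,40,0.7, 1,144,330,40,0.85, 1,168,385,40,1.0, 1,192,440,40,1.134, 1,213,489,40,1.134, 1,213,489,40,1.134]' 100
```

```text
t: 1.4
tcp_pos: [0.4205, -0.0973, 0.2962]
tool_rot: [0.523, 0.477, -0.522, 0.476]
force: [-0.5, -0.8, -0.2]
finger_gap: 1.004
```

```bash
python3 -m crank '[1,10,55,0,0, 1,20,110,0,0, 1,30,165,-10,0, 1,40,220,-20,0, 1,50,275,-30,0, 1,60,330,-40,0, 1,70,385,-50,0, 1,70,385,-50,0, 1,70,385,-50,0]'
python3 - <<'E'
from h import *
s=snap('wrist','w1');snap('top','t1')
m=manip.sense();M=R.from_quat(m['tool_rot']).as_matrix();print(m['tcp_pos'],np.degrees(np.arctan2(M[1,1],M[0,1])),m['q'])
P=cloud(s);q=P.reshape(-1,3);q=q[(q[:,2]>.124)&(q[:,2]<.14)&(abs(q[:,0]-.49)<.04)&(abs(q[:,1]-.2875)<.04)]
print(len(q),q.mean(0),cv2.minAreaRect((q[:,:2]*1000).astype(np.float32)))
E
```

```text
t: 2.52
tcp_pos: [0.4902, 0.2831, 0.2458]
tool_rot: [-0.524, -0.474, 0.525, -0.475]
force: [-0.5, -0.4, -0.3]
finger_gap: 0.997
[0.49034599 0.2825709  0.24640565] -5.78886111912419 [ 3.25612243e-01  4.60245821e-01  1.59335016e+00 -5.52591759e-04
  1.08856693e+00  4.26903229e-01]
1542 [0.48935432 0.2894769  0.13008041] ((489.2509460449219, 288.1596374511719), (30.438762664794922, 23.899635314941406), 83.94258880615234)
```

View pics/w1.png

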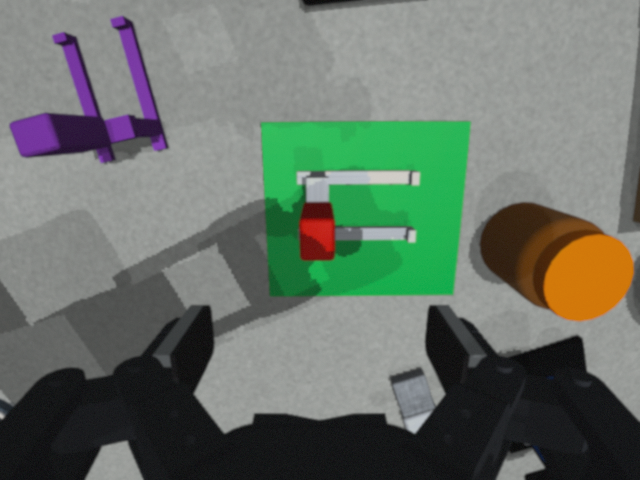

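```bash
python3 -m crank '[1,0,0,-30,0, 1,0,0,-60,0, 1,0,0,-60,0, 1,0,0,-60,0]'
```

```text
t: 3.12
tcp_pos: [0.4911, 0.2837, 0.1875]
tool_rot: [0.525, 0.474, -0.524, 0.475]
force: [0.3, -0.7, 0.2]
finger_gap: 1.0
```

```bash
python3 -m crank '[1,-1,4,-20,0, 1,-1,4,-50,0, 1,-1,4,-77,0, 1,-1,4,-77,0, 1,-1,4,-77,0]'
python3 - <<'E'
from h import *
snap('wrist','w2')
E
```

```text
t: 3.75
tcp_pos: [0.4904, 0.2886, 0.111]
tool_rot: [0.525, 0.474, -0.523, 0.475]
force: [-0.1, -0.1, 1.1]
finger_gap: 1.0
```

View pics/w2.png

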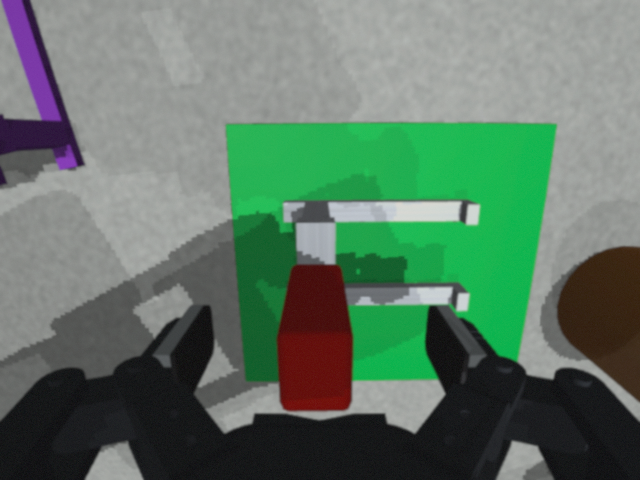

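```bash
python3 -m crank '[0.1,0,0,0,0, 0.1,0,0,0,0, 0.1,0,0,0,0, 0.1,0,0,0,0, 0.1,0,0,0,0, 0.1,0,0,0,0, 0.1,0,0,0,0]' 110
```

```text
t: 4.68
tcp_pos: [0.4893, 0.2886, 0.1097]
tool_rot: [0.524, 0.475, -0.524, 0.475]
force: [-1.4, -0.4, 5.9]
finger_gap: 0.267
```

```bash
python3 -m crank '[0.1,0,0,20,0, 0.1,0,0,60,0, 0.1,0,0,100,0, 0.1,0,0,130,0, 0.1,0,0,130,0, 0.1,0,0,130,0]'
python3 - <<'E'
from h import *
snap('wrist','w3');snap('scene','s3');print(manip.sense()['force'])
E
```

```text
t: 5.42
tcp_pos: [0.488, 0.2878, 0.2375]
tool_rot: [-0.523, -0.475, 0.525, -0.474]
force: [0.3, -0.6, -2.5]
finger_gap: 0.266
[-0.28838736  0.27076616 -2.58743355]
```

View pics/s3.png

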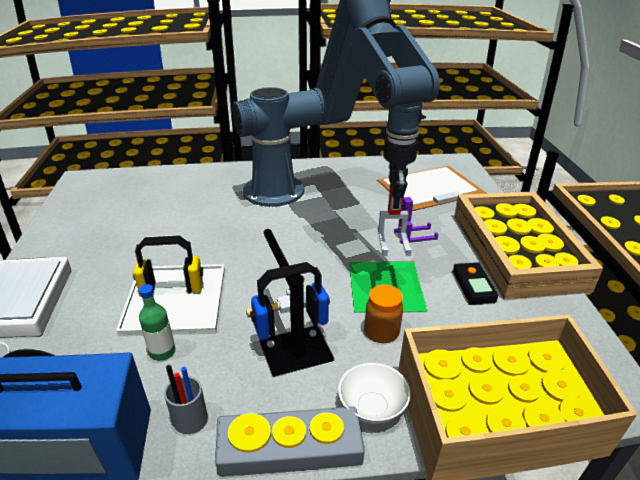

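View pics/w3.png

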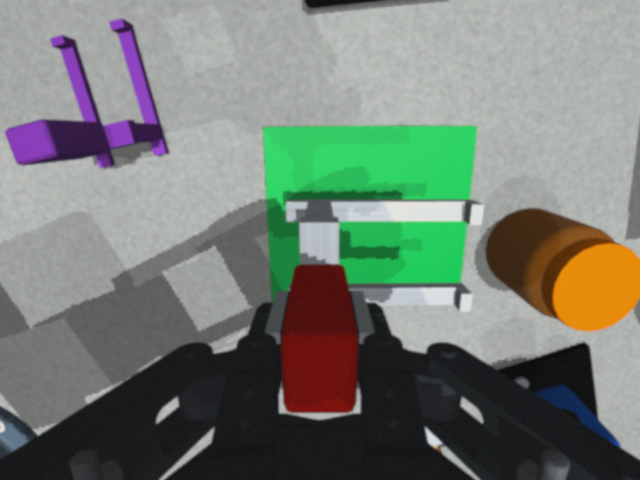

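```bash
python3 -m crank '[0.1,-22,-50,0,0, 0.1,-44,-100,0,0.03, 0.1,-66,-150,0,0.06, 0.1,-85,-205,0,0.098, 0.1,-85,-260,0,0.098, 0.1,-85,-315,0,0.098, 0.1,-85,-370,0,0.098, 0.1,-95,-425,0,0.098, 0.1,-105,-480,0,0.098, 0.1,-112,-535,-5,0.098]'; python3 -m crank '[0.1,0,-20,-4,0, 0.1,0,-28,-7,0, 0.1,0,-28,-7,0, 0.1,0,-28,-7,0]'
python3 - <<'E'
from h import *
snap('wrist','w4');snap('scene','s4');snap('top','t4')
m=manip.sense();M=R.from_quat(m['tool_rot']).as_matrix();print(m['tcp_pos'],np.degrees(np.arctan2(M[1,1],M[0,1])),m['q'])
crop('s4',90,160,250,300,5,'s4c');crop('t4',380,180,540,340,4,'t4c')
E
```

```text
t: 6.78
tcp_pos: [0.3762, -0.2482, 0.2334]
tool_rot: [0.5, 0.5, -0.5, 0.499]
force: [0.2, -0.2, -2.8]
finger_gap: 0.267
t: 7.28
tcp_pos: [0.3771, -0.2728, 0.2271]
tool_rot: [0.5, 0.501, -0.5, 0.5]
force: [-0.0, 0.6, -2.5]
finger_gap: 0.267
[ 0.37730531 -0.27347013  0.22750661] 0.03951900601851704 [-8.67738150e-01  3.59096781e-01  1.85189065e+00  9.73120279e-05
  9.30785368e-01 -8.68486004e-01]
```

View pics/s4c.png

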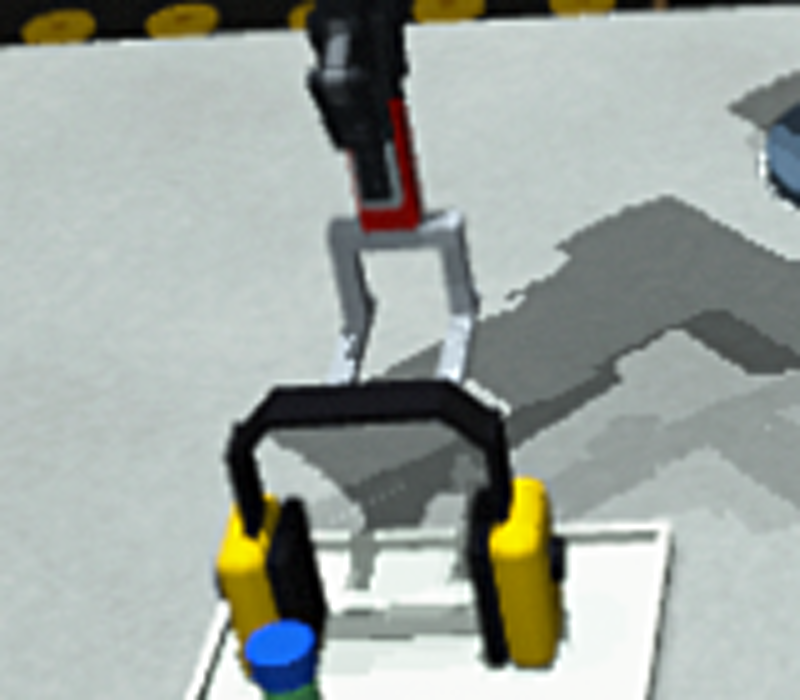

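View pics/w4.png

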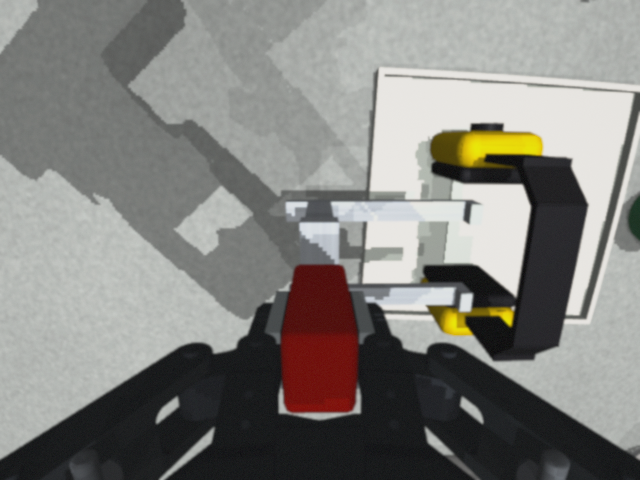

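View pics/t4c.png

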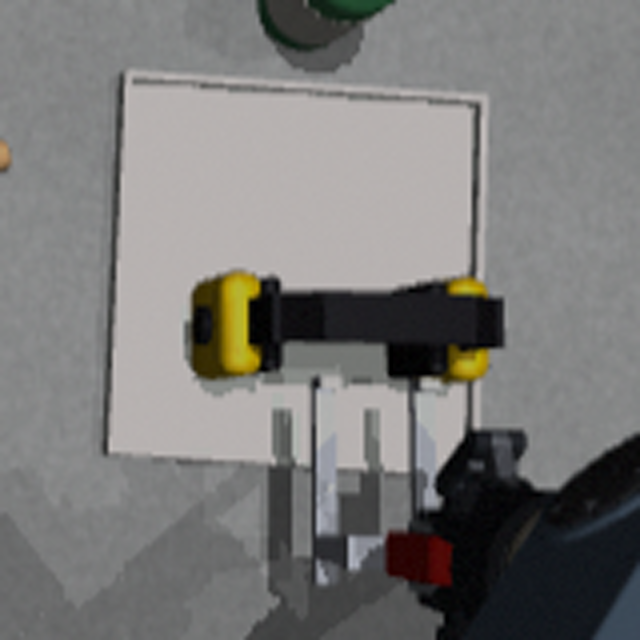

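Run:
```python
from h import *
np.set_printoptions(precision=4,suppress=True)
s=load('w4');P=cloud(s)
for u,v in [(475,212),(465,298),(400,211),(420,293),(310,211)]:print('fork',u,v,P[v,u])
for u,v in [(555,200),(550,300),(552,250)]:print('band',P[v,u])
q=P[150:360,480:600].reshape(-1,3);q=q[(q[:,2]>.157)&(q[:,2]<.166)];print(len(q),q.mean(0),cv2.minAreaRect((q[:,:2]*1000).astype(np.float32)))
t=load('t4')
for c in [(325,382),(428,384)]:print(atz(t,380+c[0]/4-.4,180+c[1]/4-.4,.138))
P=cloud(t);q=P[240:280,440:510].reshape(-1,3);q=q[(q[:,2]>.157)&(q[:,2]<.166)];print(len(q),q.mean(0),cv2.minAreaRect((q[:,:2]*1000).astype(np.float32)))
```

```text
fork 475 212 [ 0.4674 -0.2431  0.1379]
fork 465 298 [ 0.4681 -0.2977  0.1373]
fork 400 211 [ 0.4258 -0.2446  0.1282]
fork 420 293 [ 0.4426 -0.2989  0.127 ]
fork 310 211 [ 0.3723 -0.2392  0.1561]
band [ 0.5008 -0.2324  0.1579]
band [ 0.5082 -0.2895  0.1585]
band [ 0.5029 -0.2593  0.1597]
7565 [ 0.5037 -0.273   0.1593] ((504.5625915527344, -276.03009033203125), (90.59886169433594, 30.197265625), 89.79158782958984)
[ 0.4705 -0.2415  0.138 ]
[ 0.471  -0.2993  0.138 ]
484 [ 0.507  -0.275   0.1601] ((506.80413818359375, -274.5892639160156), (95.58573913574219, 27.954330444335938), 89.70761108398438)
```

```bash
python3 -m crank '[0.1,0,-4,0,0, 0.1,20,-4,0,0, 0.1,40,-4,0,0, 0.1,60,-4,0,0, 0.1,75,-4,0,0, 0.1,84,-4,0,0, 0.1,84,-4,0,0, 0.1,84,-4,0,0]'
python3 - <<'E'
from h import *
snap('wrist','w5');snap('scene','s5');print(manip.sense()['force'])
crop('s5',90,160,250,300,5,'s5c')
E
```

```text
t: 8.43
tcp_pos: [0.4605, -0.2784, 0.2272]
tool_rot: [-0.5, -0.5, 0.5, -0.499]
force: [0.6, 1.4, -2.6]
finger_gap: 0.268
[-0.24777905  0.16951902 -2.09668591]
```

View pics/s5c.png

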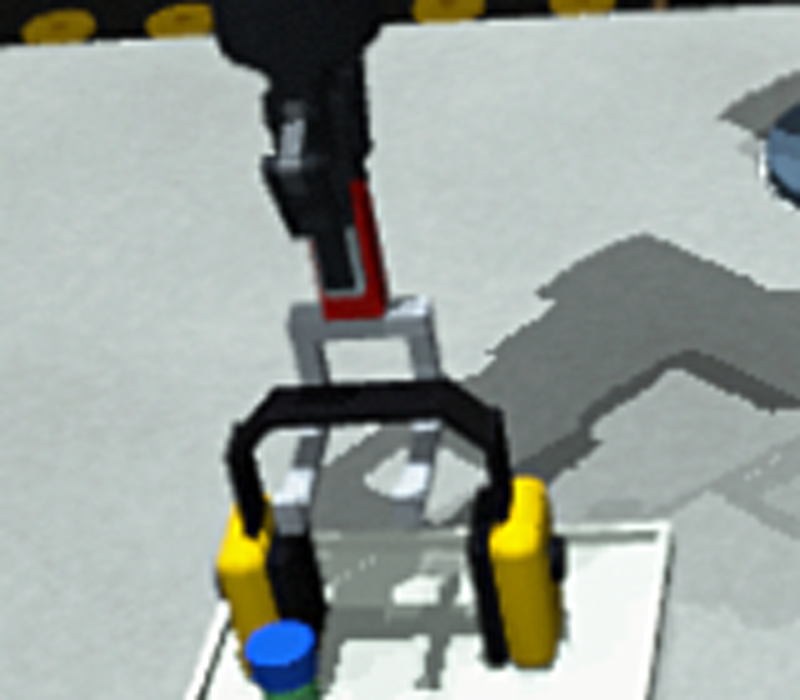

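View pics/w5.png

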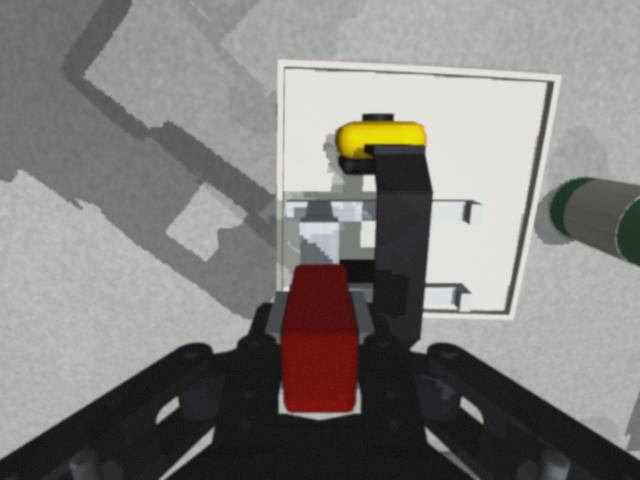

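```bash
python3 -m crank '[0.1,0,0,15,0, 0.1,0,0,23,0, 0.1,0,0,29,0, 0.1,0,0,36,0, 0.1,0,0,48,0, 0.1,0,0,60,0, 0.1,0,0,75,0, 0.1,0,0,75,0, 0.1,0,0,75,0, 0.1,0,0,75,0]' 120
python3 - <<'E'
from h import *
snap('wrist','w6');snap('scene','s6');print(manip.sense()['force'])
crop('s6',90,130,250,290,5,'s6c')
E
```

```text
t: 9.78
tcp_pos: [0.4608, -0.2783, 0.3017]
tool_rot: [0.5, 0.5, -0.5, 0.499]
force: [0.3, -0.1, -4.8]
finger_gap: 0.264
[ 0.2204586   0.07127561 -4.13715775]
```

View pics/s6c.png

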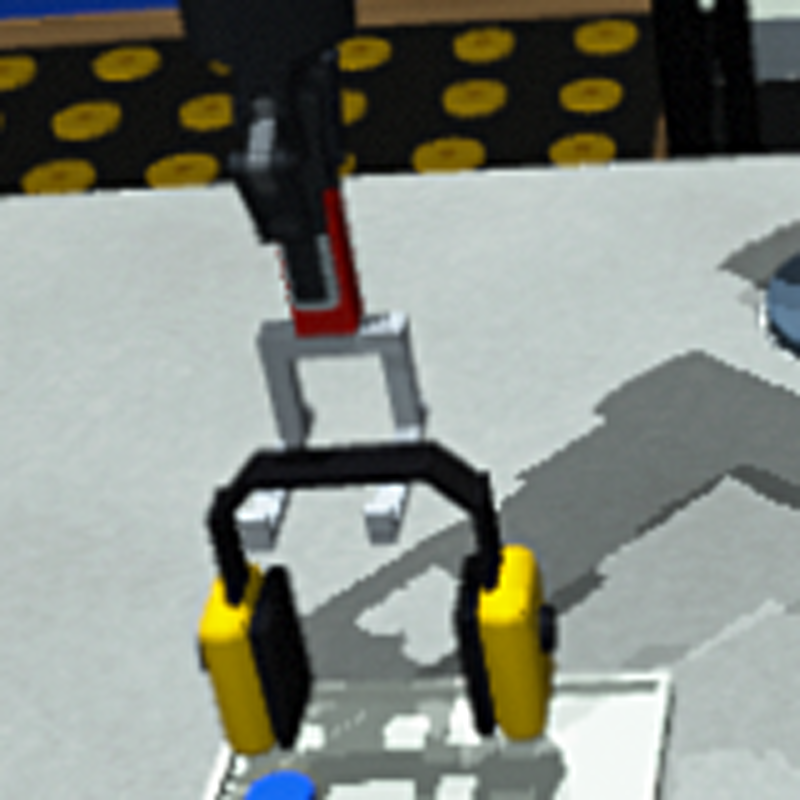

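View pics/w6.png

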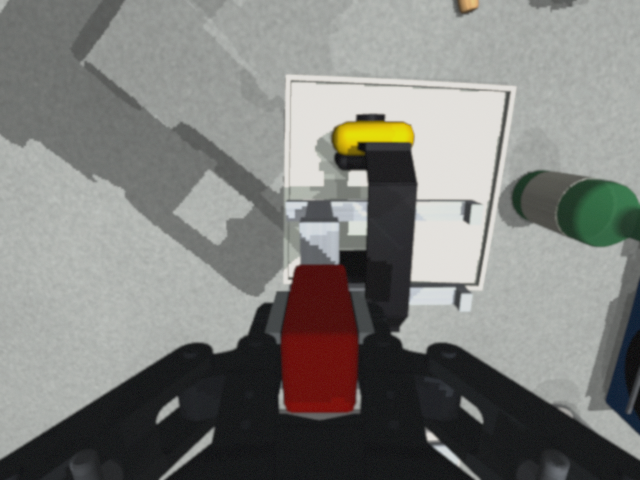

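Run:
```python
from h import *
np.set_printoptions(precision=4,suppress=True)
s=load('w6');P=cloud(s)
for u,v in [(476,212),(465,298),(440,211),(440,296),(360,210)]:print('fork',P[v,u])
q=P[130:340,340:430].reshape(-1,3);q=q[(q[:,2]>.2)&(q[:,2]<.225)];print(len(q),q.mean(0),cv2.minAreaRect((q[:,:2]*1000).astype(np.float32)))
for u,v in [(390,165),(390,200),(390,240),(390,280),(395,310)]:print('band',P[v,u])
```

```text
fork [ 0.5521 -0.249   0.2117]
fork [ 0.551  -0.3026  0.2138]
fork [ 0.534  -0.2503  0.2023]
fork [ 0.5394 -0.3066  0.2021]
fork [ 0.4853 -0.2496  0.2034]
8038 [ 0.5036 -0.2677  0.2069] ((502.5589904785156, -275.13592529296875), (54.57025909423828, 103.23715209960938), 5.014339447021484)
band [ 0.503  -0.2234  0.1984]
band [ 0.502  -0.2426  0.2086]
band [ 0.5034 -0.2669  0.2081]
band [ 0.5047 -0.2925  0.2087]
band [ 0.5092 -0.3134  0.2082]
```

```bash
python3 -m crank '[0.1,-5,5,8,0, 0.1,-15,20,18,0.02, 0.1,-26,42,25,0.05, 0.1,-37,68,25,0.09, 0.1,-37,95,25,0.13, 0.1,-37,122,25,0.17, 0.1,-37,149,25,0.21, 0.1,-37,176,25,0.235, 0.1,-37,200,25,0.246, 0.1,-37,216,25,0.246]'; python3 -m crank '[0.1,0,6,0,0, 0.1,0,10,0,0, 0.1,0,10,0,0, 0.1,0,10,0,0]'
python3 - <<'E'
from h import *
np.set_printoptions(precision=4,suppress=True)
s=snap('wrist','w7');snap('scene','s7');snap('top','t7')
m=manip.sense();M=R.from_quat(m['tool_rot']).as_matrix();print(m['tcp_pos'],np.degrees(np.arctan2(M[1,1],M[0,1])),m['force'])
crop('s7',170,140,350,300,4,'s7c');crop('t7',300,120,460,330,3,'t7c')
E
```

```text
t: 11.12
tcp_pos: [0.4231, -0.0609, 0.328]
tool_rot: [0.435, 0.558, -0.435, 0.558]
force: [1.0, 0.6, -5.4]
finger_gap: 0.268
t: 11.62
tcp_pos: [0.4243, -0.0532, 0.3272]
tool_rot: [0.435, 0.557, -0.435, 0.557]
force: [1.3, -1.1, -4.5]
finger_gap: 0.263
[ 0.4242 -0.0531  0.3272] 13.997135986588873 [-0.4332 -0.9902 -4.6905]
```

View pics/s7c.png

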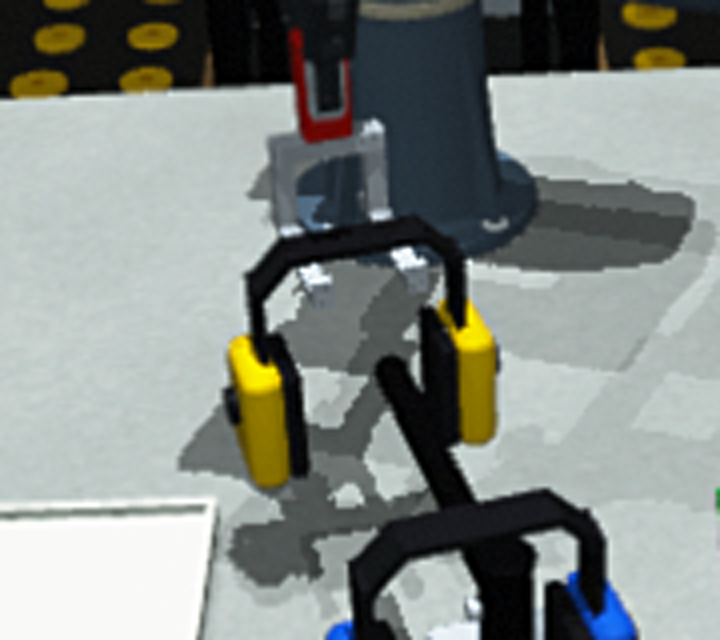

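View pics/t7c.png

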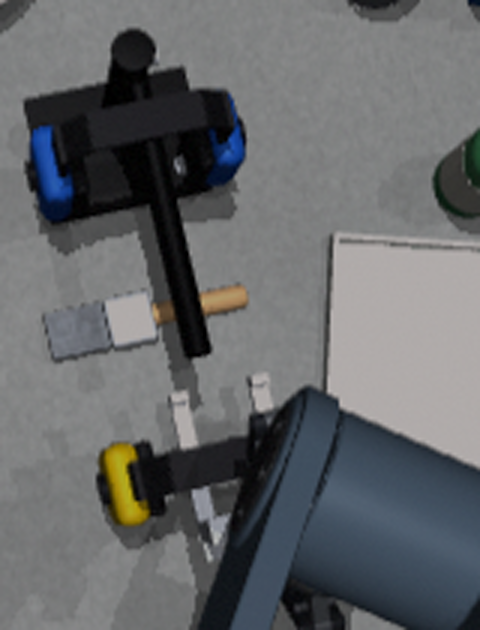

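View pics/w7.png

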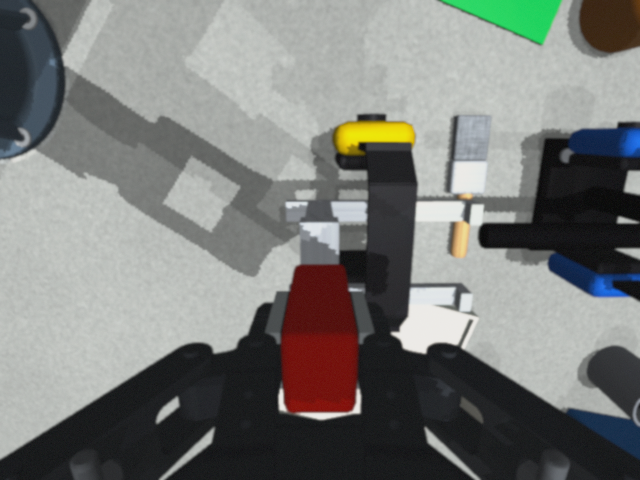

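Measure fork, band and rail in the rail's frame from the wrist depth.

Run:
```python
from h import *
np.set_printoptions(precision=4,suppress=True)
s=load('w7');P=cloud(s)
u0=np.array([.9697,.244]);n=np.array([-.244,.9697]);O=np.array([.5874,-.0097])
def F(p): d=p[:2]-O; return np.array([d@u0,d@n,p[2]])
for u,v in [(476,212),(465,298),(440,211),(440,296),(360,210)]:print('fork',P[v,u],F(P[v,u]))
for u,v in [(390,165),(390,200),(390,240),(390,280),(395,310)]:print('band',F(P[v,u]))
for u in range(484,640,20):
  c=[v for v in range(205,260) if .17<P[v,u,2]<.206]
  if c: v=int(np.mean(c));print('rail',u,v,len(c),F(P[v,u]),max(P[c,u,2]))
```

```text
fork [ 0.5051 -0.0026  0.2384] [-0.0781  0.027   0.2384]
fork [ 0.5179 -0.0553  0.2386] [-0.0785 -0.0273  0.2386]
fork [ 0.4881 -0.0083  0.2286] [-0.0959  0.0255  0.2286]
fork [ 0.5074 -0.0618  0.2274] [-0.0903 -0.031   0.2274]
fork [ 0.4412 -0.0197  0.2278] [-0.1443  0.026   0.2278]
band [-0.1266  0.0523  0.223 ]
band [-0.1276  0.0331  0.2339]
band [-0.1265  0.0091  0.2346]
band [-0.125  -0.0168  0.2342]
band [-0.1204 -0.038   0.233 ]
rail 484 235 27 [-0.0494  0.0003  0.1913] 0.1955370387743383
rail 504 235 27 [-0.038   0.0021  0.1978] 0.19974151487947722
rail 524 235 27 [-0.0239  0.0023  0.1987] 0.19888739785816179
rail 544 235 27 [-0.0081  0.0019  0.1971] 0.19896029950178093
rail 564 235 26 [0.0057 0.0023 0.1987] 0.1988504915485631
rail 584 235 25 [0.0214 0.0021 0.1978] 0.19860242822772303
rail 604 235 26 [0.0362 0.0023 0.1985] 0.19847645785545276
rail 624 235 26 [0.0531 0.0018 0.197 ] 0.19898413573856924
```

```bash
python3 -m crank '[0.1,10,4,0,0, 0.1,28,9,0,0, 0.1,50,15,0,0, 0.1,72,20,0,0, 0.1,94,26,0,0, 0.1,115,32,0,0, 0.1,132,37,0,0, 0.1,141,39,0,0, 0.1,141,39,0,0, 0.1,141,39,0,0]'
python3 - <<'E'
from h import *
np.set_printoptions(precision=4,suppress=True)
s=snap('wrist','w8');snap('scene','s8')
m=manip.sense();print(m['tcp_pos'],m['force'])
crop('s8',190,170,370,330,4,'s8c')
P=cloud(s)
u0=np.array([.9697,.244]);n=np.array([-.244,.9697]);O=np.array([.5874,-.0097])
def F(p): d=p[:2]-O; return np.array([d@u0,d@n,p[2]])
for u,v in [(476,212),(465,298),(440,211),(440,296)]:print('fork',F(P[v,u]))
for u,v in [(390,200),(390,240),(390,280)]:print('band',F(P[v,u]))
E
```

```text
t: 13.02
tcp_pos: [0.5646, -0.0135, 0.327]
tool_rot: [0.435, 0.558, -0.435, 0.557]
force: [0.7, -0.4, -4.4]
finger_gap: 0.264
[ 0.5646 -0.0137  0.3273] [-0.0615 -0.6932 -4.6708]
fork [0.0676 0.0312 0.2378]
fork [ 0.0674 -0.0233  0.2376]
fork [0.0499 0.0297 0.2274]
fork [ 0.055  -0.0262  0.2279]
band [0.018  0.0374 0.2333]
band [0.0191 0.0133 0.2339]
band [ 0.0206 -0.0126  0.2338]
```

View pics/s8c.png

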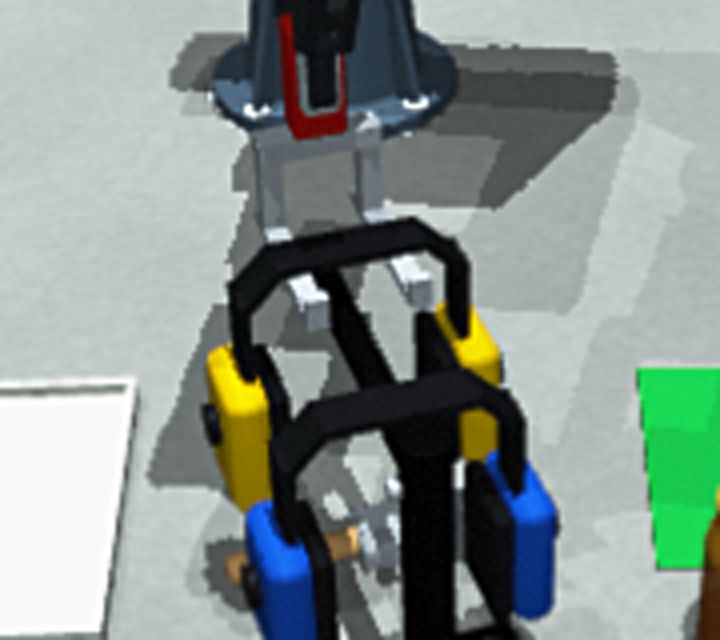

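View pics/w8.png

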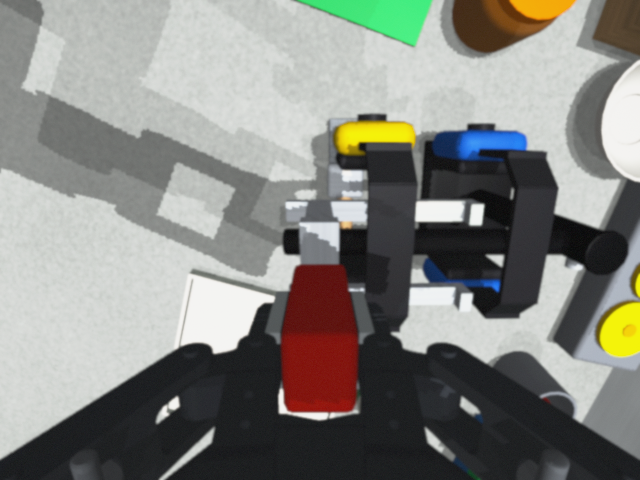

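```bash
python3 -m crank '[0.1,0,0,-12,0, 0.1,0,0,-20,0, 0.1,0,0,-26,0, 0.1,0,0,-31,0, 0.1,0,0,-38,0, 0.1,0,0,-45,0, 0.1,0,0,-52,0, 0.1,0,0,-52,0, 0.1,0,0,-52,0, 0.1,0,0,-52,0]'
python3 - <<'E'
from h import *
np.set_printoptions(precision=4,suppress=True)
s=snap('wrist','w9');snap('scene','s9')
m=manip.sense();print(m['tcp_pos'],m['force'])
crop('s9',190,170,370,330,4,'s9c')
P=cloud(s)
u0=np.array([.9697,.244]);n=np.array([-.244,.9697]);O=np.array([.5874,-.0097])
def F(p): d=p[:2]-O; return np.array([d@u0,d@n,p[2]])
for u,v in [(476,212),(465,298),(440,211),(440,296)]:print('fork',F(P[v,u]))
for u,v in [(390,200),(390,240),(390,280)]:print('band',F(P[v,u]))
E
```

```text
t: 14.38
tcp_pos: [0.5654, -0.0137, 0.2756]
tool_rot: [0.435, 0.557, -0.435, 0.558]
force: [0.4, -0.4, -2.5]
finger_gap: 0.268
[ 0.5653 -0.0137  0.2756] [ 1.0723 -0.1276 -2.4999]
fork [0.0684 0.0309 0.1868]
fork [ 0.0682 -0.0234  0.1869]
fork [0.0508 0.0293 0.1765]
fork [ 0.0565 -0.0272  0.1754]
band [0.0149 0.0405 0.2024]
band [0.0159 0.0187 0.203 ]
band [ 0.0168 -0.0036  0.2052]
```

View pics/s9c.png

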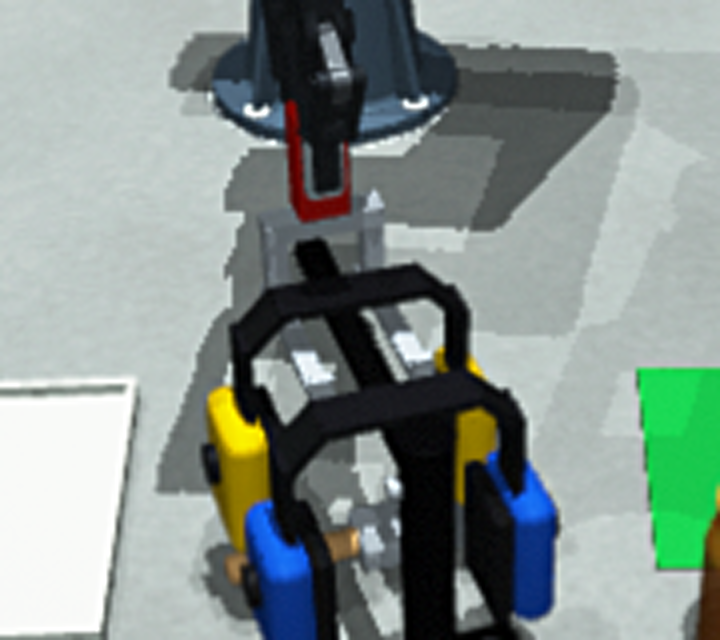

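View pics/w9.png

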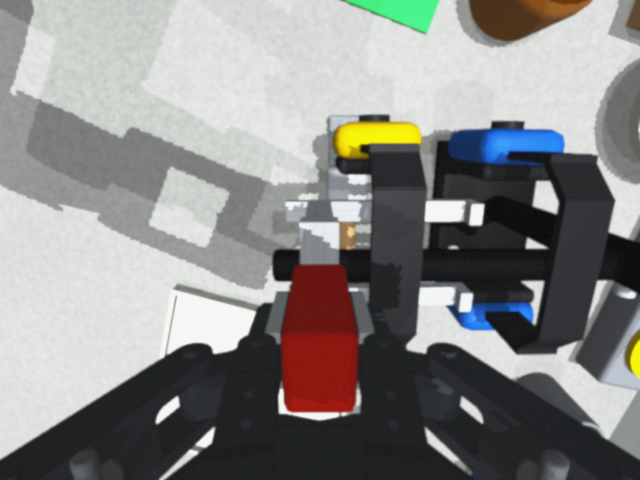

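```bash
python3 -m crank '[0.1,0,0,-3,0, 0.1,-10,-2.5,-3,0, 0.1,-29,-7,-3,0, 0.1,-48,-12,-3,0, 0.1,-68,-17,-3,0, 0.1,-87,-22,-3,0, 0.1,-107,-27,-3,0, 0.1,-130,-33,-3,0, 0.1,-155,-39,-3,0, 0.1,-155,-39,-3,0]'
python3 - <<'E'
from h import *
np.set_printoptions(precision=4,suppress=True)
s=snap('wrist','w10');snap('scene','s10');t=snap('top','t10')
m=manip.sense();print(m['tcp_pos'],m['force'])
crop('s10',190,150,370,330,4,'s10c');crop('t10',300,120,460,330,3,'t10c')
P=cloud(t)
u0=np.array([.9697,.244]);n=np.array([-.244,.9697]);O=np.array([.5874,-.0097])
E
```

```text
t: 15.72
tcp_pos: [0.4077, -0.0523, 0.2722]
tool_rot: [0.435, 0.558, -0.436, 0.556]
force: [-0.4, -0.0, -2.6]
finger_gap: 0.264
[ 0.411  -0.0529  0.2727] [-0.1183 -0.482  -2.1875]
```

View pics/s10c.png

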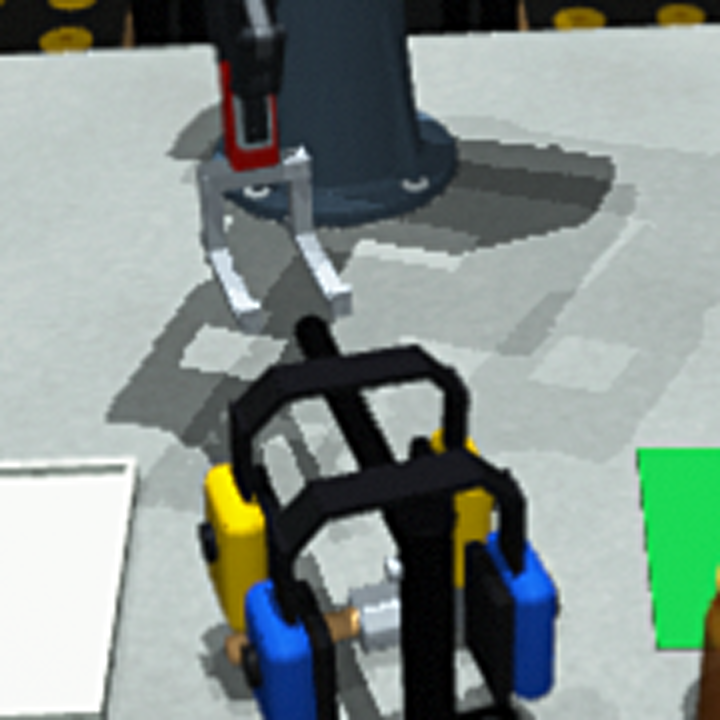

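View pics/t10c.png

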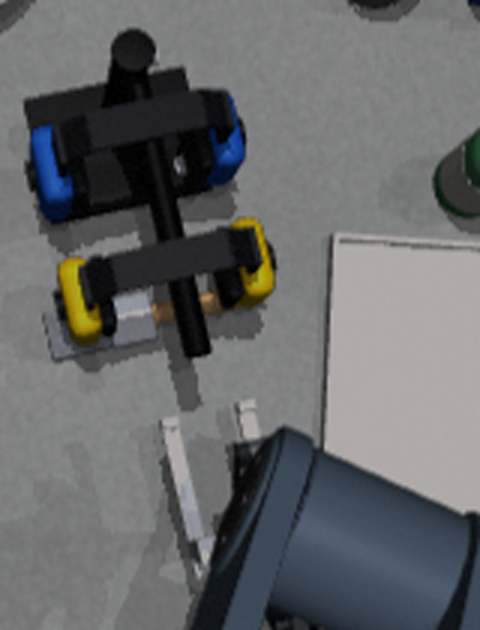

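```bash
python3 -m crank '[0.1,0,20,10,0, 0.1,0,60,10,-0.05, 0.1,0,105,10,-0.12, 0.1,0,150,10,-0.2, 0.1,10,195,10,-0.27, 0.1,30,240,0,-0.32, 0.1,50,285,0,-0.342, 0.1,70,320,-20,-0.342, 0.1,78,332,-40,-0.342, 0.1,78,332,-40,-0.342]'; python3 -m crank '[0.1,0,0,0,0,0.1,0,0,0,0]';python3 - <<'E'
from h import *
np.set_printoptions(precision=4,suppress=True)
s=snap('wrist','w11')
m=manip.sense();M=R.from_quat(m['tool_rot']).as_matrix();print(m['tcp_pos'],np.degrees(np.arctan2(M[1,1],M[0,1])),m['force'])
P=cloud(s)
for u,v in [(476,212),(465,298),(440,211),(440,296)]:print('fork',P[v,u])
E
```

```text
t: 17.12
tcp_pos: [0.4879, 0.2804, 0.2303]
tool_rot: [-0.522, -0.476, 0.524, -0.475]
force: [-0.1, -0.3, -2.1]
finger_gap: 0.265
t: 17.38
tcp_pos: [0.4884, 0.2789, 0.2333]
tool_rot: [0.524, 0.475, -0.523, 0.475]
force: [0.3, 0.0, -2.0]
finger_gap: 0.268
[0.4884 0.2789 0.2333] -5.604724396863589 [-0.1468 -0.5898 -2.205 ]
fork [0.5823 0.2993 0.1436]
fork [0.5769 0.2449 0.1436]
fork [0.5641 0.2997 0.1345]
fork [0.5641 0.2434 0.1344]
```

View pics/w11.png

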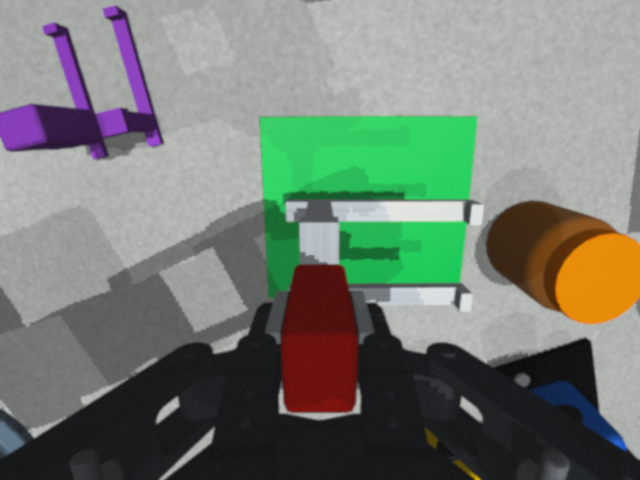

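```bash
python3 -m crank '[0.1,2,-3,-30,0, 0.1,2,-3,-60,0, 0.1,2,-3,-90,0, 0.1,2,-3,-108,0, 0.1,2,-3,-115,0, 0.1,2,-3,-119,0, 0.1,2,-3,-121,0, 0.1,2,-3,-122,0, 0.1,2,-3,-122,0, 0.1,2,-3,-122,0]'
```

```text
t: 18.68
tcp_pos: [0.4903, 0.2764, 0.1106]
tool_rot: [0.524, 0.475, -0.523, 0.475]
force: [-0.2, 0.7, -1.7]
finger_gap: 0.265
```

```bash
python3 -m crank '[0.1,0,0,-1,0, 0.1,0,0,-1,0, 0.1,0,0,-1,0]'
```

```text
t: 19.05
tcp_pos: [0.4903, 0.2765, 0.1098]
tool_rot: [0.524, 0.475, -0.523, 0.475]
force: [-1.4, 0.9, 3.1]
finger_gap: 0.271
```

```bash
python3 -m crank '[0.35,0,0,0,0, 0.5,0,0,0,0, 1,0,0,0,0, 1,0,0,0,0, 1,0,0,0,0, 1,0,0,0,0]'; python3 -m crank '[1,0,0,20,0, 1,0,0,50,0, 1,0,0,100,0, 1,0,0,150,0, 1,0,0,150,0, 1,0,0,150,0]'; python3 -m crank '[1,-30,0,30,0, 1,-60,0,60,0, 1,-90,0,60,0, 1,-90,0,60,0, 1,-90,0,60,0]'
python3 - <<'E'
from h import *
snap('top','t12');snap('scene','s12')
crop('t12',130,120,430,320,2.6,'t12c');crop('s12',110,200,460,380,2.2,'s12c');print(manip.sense()['force'])
E
```

```text
t: 19.8
tcp_pos: [0.4902, 0.2764, 0.1093]
tool_rot: [0.524, 0.475, -0.524, 0.475]
force: [-0.3, 0.2, 0.3]
finger_gap: 1.0
t: 20.55
tcp_pos: [0.4895, 0.2762, 0.2589]
tool_rot: [-0.523, -0.475, 0.524, -0.475]
force: [0.3, 0.6, 0.0]
finger_gap: 0.997
t: 21.18
tcp_pos: [0.4004, 0.2763, 0.3182]
tool_rot: [-0.523, -0.475, 0.524, -0.475]
force: [-0.0, 0.3, -0.2]
finger_gap: 1.0
[0.67185547 0.46067426 0.17959662]
```

View pics/t12c.png

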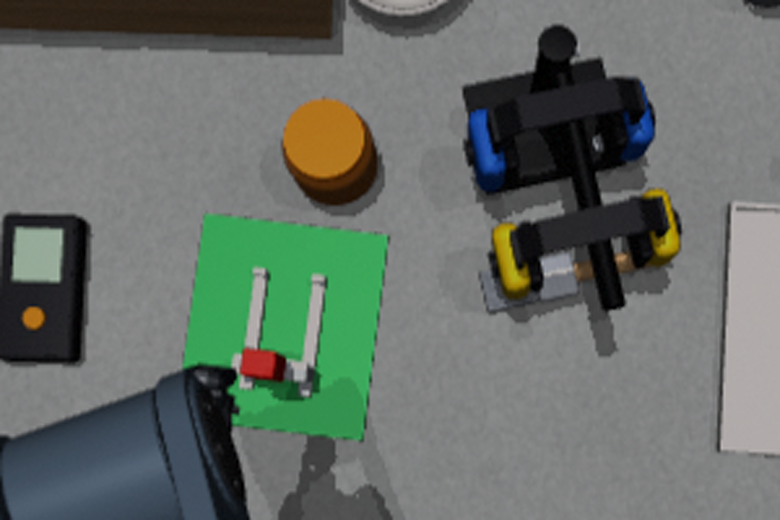

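View pics/s12c.png

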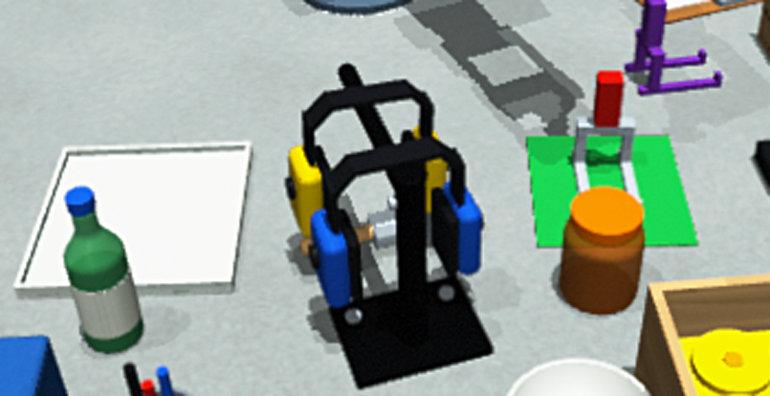

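```bash
python3 -m crank '[1,0,0,0,0,1,0,0,0,0,1,0,0,0,0,1,0,0,0,0,1,0,0,0,0,1,0,0,0,0]'
python3 - <<'E'
from h import *
np.set_printoptions(precision=4,suppress=True)
t=snap('top','t13');P=cloud(t);print(manip.sense()['tcp_pos'])
u0=np.array([.9697,.244]);n=np.array([-.244,.9697]);O=np.array([.5874,-.0097])
for nm,(x0,y0,x1,y1) in [('yel',(325,195,390,225)),('blue',(320,150,380,178))]:
    q=P[y0:y1,x0:x1].reshape(-1,3);q=q[(q[:,2]>.2015)&(q[:,2]<.215)]
    d=q[:,:2]-O;f=np.c_[d@u0,d@n,q[:,2]]
    f=f[abs(f[:,1])<.055];print(nm,len(f),f.mean(0),f.min(0),f.max(0),'slope',np.polyfit(f[:,1],f[:,2],1))
A=lambda c,z:atz(t,130+c[0]/2.6-.3,120+c[1]/2.6-.3,z)
tip=(A((260,272),.022)+A((318,280),.022))/2;re=(A((246,386),.006)+A((305,393),.006))/2;d=(tip-re)[:2];d/=np.linalg.norm(d)
print('tines',tip[:2]-d*.047,'mat',[.5357,.2733],'handle',[P[int(120+362/2.6),int(130+c/2.6)] for c in (255,262,272)])
E
```

```text
t: 22.02
tcp_pos: [0.4001, 0.2764, 0.3194]
tool_rot: [0.524, 0.475, -0.524, 0.475]
force: [-0.2, 0.6, -0.3]
finger_gap: 0.998
[0.4001 0.2764 0.3194]
yel 532 [0.0215 0.0018 0.2048] [-0.014  -0.0462  0.2015] [0.046  0.0503 0.2104] slope [-0.0293  0.2049]
blue 545 [0.1242 0.0003 0.205 ] [ 0.0872 -0.0479  0.2015] [0.1445 0.047  0.2105] slope [-0.004  0.205]
tines [0.5348 0.2719] mat [0.5357, 0.2733] handle [array([0.492 , 0.278 , 0.1314]), array([0.4923, 0.274 , 0.1288]), array([0.4925, 0.2649, 0.1302])]
```

All within limits; handing in.

```bash
python3 -c "
from station import workorder
print(workorder.sign_off())"
```

```text
the job is handed in; nothing more can be done
None
```

I picked up the fork by its handle, lifted the yellow pair by the headband, and hung it on the free part of the rail. I then stood the fork back on its mat, moved the gripper clear, and handed the job in at about 22 s of the 72 s allowed. The sign-off gives no verdict.

The last checks agreed with what was asked:
- **Yellow pair:** the band is about 21 mm along the rail and 2 mm off the bar line, at rail-top height. The slope across the band is about 2°.
- **Blue pair:** still hanging where it was, at about 124 mm along the rail.
- **Fork:** standing upright, with the middle of its tines about 2 mm from the mat's middle.
- **Bottle, jar, meter, brush and purple fork:** they look unmoved in the pictures; I did not measure their positions.

No check failed or disagreed. I did not watch contact forces on the yellow pair directly. In the pictures the gripper stayed well above it throughout.

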